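Pack the cool box and clip its lid

TASK

Pack the cool box for the picnic: stand every yoghurt pot upright in the compartment with the blue ice pack and every yellow snack tin upright in the compartment with the cork mat. If an old red-capped jar was left in the box, take it out and stand it on the round trivet. Once everything is packed, put the lid squarely on the box, and then swing the wire clip over the lid, fully down into its catch; do not knock over the green mill or the pink mug.

Things in the scene. Friction and masses are not known exactly. Their poses are not given: they have to be found in the camera images.
- coolbox: Cream open-topped box, fixed: outer 138 (x) x 244 (y) x 92 mm, walls and floor 6 mm. Origin: centre of underside, z up. A divider 84 mm high, 6 thick at y = 0 makes two bays 126 (x) x 113 (y) mm, centred at y = +59.5 and -59.5 mm. Its -x side, with the red catch, faces the robot; the wire clip is hinged at the +x side.
- icepack: Blue ice pack, slab 124 x 111 x 6 mm, fixed on the floor of either bay, axes parallel to the box's. Origin: centre of its underside, 6 mm above the counter, so pots stand 12 mm above the counter. Each bay holds two pots or tins side by side along its x (e.g. 30 mm either side of centre).
- corkmat: Brown cork mat, 124 x 111 x 6 mm, fixed on the floor of the other compartment. Origin at the centre of its underside, axes parallel to the box's.
- lid: Loose teal lid, 0.22 kg, lying flat to the robot's left. Origin: centre of its underside, z up. Lip 120 (x) x 220 (y) mm at z 0-8 mm (drops into the box, 3 mm play), plate 138 x 244 mm at z 8-16, cream ridge handle 14 thick (x), 100 long (y) at z 16-46. Seated: origin 84 mm above the box's underside, y parallel to the box's y, either way round.
- bail (a joint): Angle of the wire clip, rad: 0 = level over the lid, in its catch; 1.57 = upright; starts near 2, leaning away from the robot. Turns about the box's y axis through bail_hinge; its friction (0.1 N m) holds it wherever it is left. Comes fully down only over a seated lid.
- bail_bar (a point): Middle of the clip's cross bar. The clip is a U of 10 mm steel wire: arms 170 mm long at box y = +-75 mm, joined by this bar parallel to box y. At angle a it is at box x = 82 - 170 cos(a), y = 0, z = 107.5 + 170 sin(a) mm. Closed, it lies 19 mm ahead of the box's front wall in the red catch (look-only prongs at y = +-45 mm).
- bail_hinge (a point): Middle of the wire clip's hinge axis, fixed to the box at its x = 82, y = 0, z = 107.5 mm.
- pot1: White yoghurt pot with a blue band and foil top, 66 mm high, diameter 48 mm all the way up, origin at the centre of its underside, z up along its axis; may be absent. Starts upright on the counter to the robot's right. About 0.1 kg.
- pot2: White yoghurt pot, same as pot1, 66 mm high, diameter 48 mm all the way up, origin at the centre of its underside, z up along its axis; may be absent. Starts upright on the counter to the robot's right. About 0.1 kg.
- tin1: Yellow snack tin with a yellow lid and a steel band, 58 mm high, diameter 48 mm all the way up, origin at the centre of its underside, z up along its axis; may be absent. Starts upright on the counter to the robot's right. About 0.1 kg.
- tin2: Yellow snack tin, same as tin1, 58 mm high, diameter 48 mm all the way up, origin at the centre of its underside, z up along its axis; may be absent. Starts upright on the counter to the robot's right. About 0.1 kg.
- oldjar1: Old amber glass jar with a red cap, diameter 48 mm, 95 mm high, 0.14 kg, too tall for the lid to close over; if present it starts standing in the cork compartment. Origin at the centre of its underside, z up. At most one of oldjar1 and oldjar2 is present, sometimes neither.
- oldjar2: The same kind of old red-capped jar, but if present it starts standing in the ice pack compartment.
- trivet: Round wooden trivet with a cork face, diameter 124 mm, 8 mm thick, fixed on the counter to the robot's left. Origin at the centre of its underside: the jar stands 8 mm above the counter on it.
- mill_green: Bystander: green mill, 170 mm high, diameter 54 mm, origin at its underside.
- mug: Bystander: pink mug, 85 mm high, diameter 76 mm, origin at its underside.
- eggcup: Bystander: small white egg cup, 40 mm high, diameter 44 mm, origin at its underside; may be absent.
Not all that is in view belongs to the job. Leave any black or turquoise look-alike of the tin1 alone.

How it is judged:
By the outcome, as a careful person would: the job done as asked, in the order asked, and still so for the second after the job is handed in, with the robot touching nothing.
Of pot1, pot2, tin1, tin2 only 3 to 4 are there at a start; the rules pass over those that are not, and their reading is None.
Of oldjar1, oldjar2, eggcup only 1 to 1 are there at a start; the rules pass over those that are not, and their reading is None.
At some moment in a run one of pot1, pot2, tin1, tin2 may be knocked a few centimetres aside while the robot is not near it.
It also fails if it takes over 210 s, if anything falls off the work surface, if the arm or the gripper's body presses on something with over 40 N, if the wrist force passes 120 N, or if a joint passes its speed limit or range.

ROBOT

A 6-joint arm with a two-finger parallel gripper is mounted at the origin on the work surface. World frame = base frame: x ahead of the robot, y to its left, z up, the work surface at z = 0. Lengths are in m, angles in rad, forces in N, time in s.
With the tool pointing down it reaches from about 0.425 to 0.95 m from the base axis. Payload 3.5 kg.
Tool frame: the origin (TCP) lies midway between the tips of the shut fingers; the grasp point (between the pads) lies 19 mm behind it (grip_point_offset is the distance from the TCP to the grasp point, in m); z points along the fingers, y is the direction in which the jaws open and shut (so a half turn about z gives the same grasp; the last joint's range is limited). The gripper opens to 85 mm and grips with 20 to 120 N. Pads are 22 mm wide; open, the fingers measure 114 mm over their backs; the gripper's body (76 mm by 85 mm) begins 54 mm behind the grasp point. The pads swing forward as they close: fully open they stand 13 mm farther back than shut.
Start: joints at [1.058, 0.286, 1.577, -0, 1.279, -0.15], TCP at [0.24, 0.631, 0.231] pointing down, gripper open.
Joint ranges: [-2.77, 2.77], [-0.9, 2.22], [0.21, 2.48], [-1.53, 4.67], [0.24, 2.81], [-2.84, 2.84]. Speed limits (rad/s): [2.79, 2.79, 3.14, 3.14, 3.14, 3.14].

INTERFACE

Orientations are given as a rotation vector (axis times angle).
In Python, from workcell import sense, grab_frame, camera_params, close_job, cut_out, tip_of, grip_point_offset gives the robot as it stands. The module is installed in compiled form; this text tells all that it offers.
- The arm moves only by the tool play_rows, never from a script. Its argument "steps" is a list of rows, each a list of 5 numbers: the shift along the world's x, y, z in mm, then the turn about the world's z in degrees, then the closure in counts, from 0 (fully open) to 255 (shut). A call has exactly 10 rows; each row is the pose to reach, as a shift and turn from the pose measured when the call began; what a row does not reach only later rows make up. A row lasts 1/10 s, in which the tool goes at most 50 mm and 8.59 degrees, less where a joint would pass 70% of its speed; a pose out of reach is approached as far as the arm can. A call with a gripper value outside its range is refused whole. The fingers move at their own pace and stop on an object; the grip force is fixed at half the most. Time passes only in rows, so rows that repeat a pose let the fingers close, or fill a call up. It gives the time, the measured TCP pose, the force and the opening at its end, in the units of the state.
- sense(): the state, without advancing time (a new reading comes with each control period).
- grab_frame(name): name is "scene" or "top"; returns the picture (480x640x3 uint8, red, green, blue); there is no depth.
- camera_params(name): a dict with "fx", "fy", "cx", "cy" (pixels), "extrinsics" (4x4, takes a point from world to camera coordinates). Camera axes: x right, y up, looking along -z (the intrinsics and any distortion apply to the point x, -y, -z); pixel columns grow to the right and rows downward; lengths in m; the calibration is good to about 2 mm. A picture is of the moment at which its call begins. camera_params takes no time and is no camera call.
- close_job(): hands the job in, once; it reports no verdict.
Trained networks look in the newest picture that a camera, given by its name, has taken for a name from the list of things; names that differ only in an ending like _2 or _b are one class to them, and where a whole thing is asked for, a point or a joint stands for the part that bears it (a point fixed in the world has none). Each returns a list of dicts, best first, with "p" (0 to 1); they miss things now and then, are a little off and sometimes report something else, mostly with a low value. They report only what shows in the picture. A call takes as long as a camera call. They do not tell look-alikes from the thing itself.
- cut_out(camera, query): "mask" (480x640 bool, what is visible of it) and "box" ([left, top, right, bottom] in pixels, round what is visible of it).
- tip_of(camera, query): "position" ([column, row] in pixels: a listed point, or the origin of a listed thing).
The state is a dict: "time": time; "joint_positions": joint angles; "joint_velocities": joint speeds; "tau": joint torques, N m; "eef_pos": TCP position; "orientation": TCP orientation; "force": force on the tool from outside, world axes, zero at the start; "ft_torque": the same for the moment, N m; "grip_width": opening from 0.0 (shut) to 1.0 (fully open).
Only numpy, scipy, OpenCV 4.12 (cv2) and the standard library are available. Lean on these libraries where they do the work, as an engineer would, in place of code of your own. Each camera call takes 0.05 s, during which the arm holds its last target.

## Working session

There is one attempt and no reset: what is moved stays moved. The work goes in short steps, Python scripts to look and compute and a tool call to move; the robot and the scene stay as the last step left them, time stands still between calls to the robot, and variables do not carry over. Pictures are saved under pics/ and viewed, and the job is handed in when it is done.

Besides the shell and the picture viewer there is one more tool, called after ">>>" by a JSON object that holds its "fn" and its "kwargs". play_rows: Moves the arm, as the interface text tells. Its arguments: {"type":"object","properties":{"steps":{"type":"array"}},"required":["steps"]}

```bash
mkdir -p pics; cat > h.py <<'E'
import numpy as np, cv2
from workcell import *
def snap(c,fn):
    im=grab_frame(c); cv2.imwrite('pics/'+fn,im[:,:,::-1].copy()); return im
def ray(c,px):
    p=camera_params(c);E=np.array(p['extrinsics'])
    d=np.array([(px[0]-p['cx'])/p['fx'],-(px[1]-p['cy'])/p['fy'],-1.])
    R=E[:3,:3];o=-R.T@E[:3,3];return o,R.T@d
def at_z(c,px,z):
    o,d=ray(c,px);return o+d*(z-o[2])/d[2]
def proj(c,X):
    p=camera_params(c);E=np.array(p['extrinsics']);q=E[:3,:3]@np.array(X)+E[:3,3]
    return np.array([p['cx']+p['fx']*q[0]/-q[2],p['cy']+p['fy']*-q[1]/-q[2]])
E
python3 - <<'E'
from h import *
np.set_printoptions(precision=4,suppress=True)
print(sense(),grip_point_offset)
for c in('scene','top'):
    snap(c,c+'0.png');p=camera_params(c);print(p); print(ray(c,(320,240)))
E
```

```text
{'time': 0.0, 'joint_positions': array([ 1.058 ,  0.2872,  1.5782,  0.    ,  1.2786, -0.15  ]), 'joint_velocities': array([-0.0007, -0.0016, -0.0013, -0.0006,  0.0015,  0.0005]), 'tau': array([  0.0008, -40.5987, -29.2628,  -0.0001,   0.0059,  -0.    ]), 'eef_pos': array([0.2392, 0.6305, 0.2299]), 'orientation': array([-0.5666, -3.0893,  0.0036]), 'force': array([-0.2315,  0.2485, -0.696 ]), 'ft_torque': array([-0.0237, -0.03  , -0.0207]), 'grip_width': 0.9952487874309124} 0.0187
{'fx': 573.6233598225091, 'fy': 573.6233598225091, 'cx': 316.85372953966726, 'cy': 240.20929053638898, 'extrinsics': array([[-0.8606,  0.5091, -0.0122,  0.5189],
       [-0.3145, -0.5124,  0.7991,  0.0787],
       [ 0.4006,  0.6916,  0.601 , -1.5784],
       [ 0.    ,  0.    ,  0.    ,  1.    ]])}
(array([1.1036, 0.8677, 0.8922]), array([-0.4054, -0.689 , -0.6008]))
{'fx': 602.8354992751833, 'fy': 602.8354992751833, 'cx': 331.40073089285727, 'cy': 243.44674857446148, 'extrinsics': array([[ 0.0214, -0.9997,  0.0068, -0.0638],
       [ 0.9956,  0.0219,  0.0909, -0.5782],
       [-0.0911,  0.0048,  0.9958, -1.3569],
       [ 0.    ,  0.    ,  0.    ,  1.    ]])}
(array([ 0.4535, -0.0446,  1.4043]), array([ 0.0963,  0.0142, -0.9954]))
```

View pics/scene0.png

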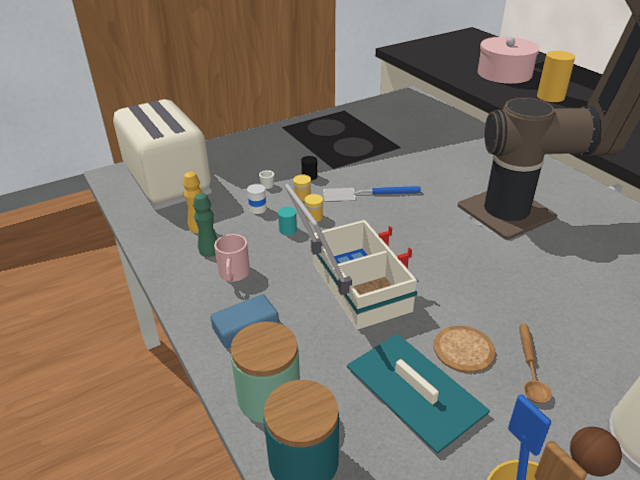

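View pics/top0.png

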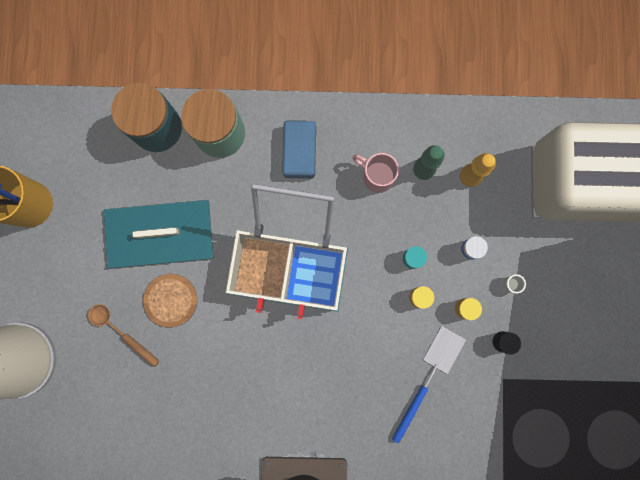

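The scene shows one white pot (top ≈475,247), two yellow tins (≈423,297 and 470,308), black and turquoise look-alikes, an egg cup at (516,284) and no jar. The box (≈287,270) has cork in its left bay and ice in its right. The lid is at (158,233).

```bash
python3 - <<'E'
from h import *
np.set_printoptions(precision=4,suppress=True)
grab_frame('top')
for n in ['pot1','tin1','coolbox','lid','bail_bar','bail_hinge','icepack','corkmat','oldjar1','mill_green','mug','eggcup','trivet']:
    r=tip_of('top',n); print(n,[(np.round(d['position'],1).tolist(),round(d['p'],2)) for d in r[:4]])
    for d in r[:3]: print('    z0',at_z('top',d['position'],0.0)[:2])
    r=cut_out('top',n); print('   cut',[(d['box'],round(d['p'],2),int(d['mask'].sum())) for d in r[:4]])
E
```

```text
pot1 [([468.4, 247.8], 0.92)]
    z0 [ 0.5787 -0.3723]
   cut [([460.2, 236.6, 488.4, 259.7], 0.83, 506)]
tin1 [([408.8, 258.5], 0.73), ([467.2, 308.4], 0.71), ([417.5, 296.6], 0.71), ([499.3, 342.4], 0.6)]
    z0 [ 0.5505 -0.2329]
    z0 [ 0.4375 -0.3696]
    z0 [ 0.4623 -0.254 ]
   cut [([402.0, 244.5, 430.9, 272.1], 0.91, 476), ([453.5, 295.9, 482.6, 319.3], 0.89, 477), ([409.9, 287.9, 434.9, 309.0], 0.87, 447), ([492.6, 332.8, 519.2, 355.3], 0.72, 547)]
coolbox [([286.4, 273.6], 0.62), ([314.0, 276.5], 0.45)]
    z0 [0.5091 0.0518]
    z0 [ 0.5037 -0.0125]
   cut [([228.2, 184.8, 346.2, 319.0], 0.56, 3025)]
lid [([158.0, 231.2], 0.8)]
    z0 [0.6017 0.3547]
   cut [([101.6, 200.5, 210.7, 269.5], 0.93, 6248), ([410.9, 144.9, 444.1, 179.5], 0.25, 705)]
bail_bar [([294.3, 191.7], 0.74), ([288.9, 272.4], 0.68), ([315.3, 276.5], 0.45)]
    z0 [0.7024 0.0387]
    z0 [0.512  0.0461]
    z0 [ 0.5038 -0.0156]
   cut [([251.1, 183.6, 331.8, 238.3], 0.81, 624)]
bail_hinge [([290.9, 231.0], 0.81)]
    z0 [0.609  0.0441]
   cut [([227.0, 183.6, 348.6, 317.2], 0.56, 3108), ([100.8, 198.9, 214.2, 266.6], 0.49, 6291)]
icepack [([312.9, 276.0], 0.78)]
    z0 [ 0.5048 -0.01  ]
   cut [([290.5, 247.3, 342.6, 305.8], 0.61, 2569)]
corkmat []
   cut [([234.4, 239.2, 289.6, 298.5], 0.71, 2444)]
oldjar1 []
   cut []
mill_green [([422.1, 169.2], 0.65)]
    z0 [ 0.7631 -0.2624]
   cut [([411.5, 145.4, 442.5, 181.5], 0.61, 728)]
mug [([378.1, 175.0], 0.75)]
    z0 [ 0.7468 -0.1583]
   cut [([354.2, 151.1, 398.6, 192.5], 0.59, 1208)]
eggcup [([511.2, 287.4], 0.87)]
    z0 [ 0.4883 -0.4721]
   cut [([509.0, 272.7, 526.5, 294.6], 0.73, 327), ([407.7, 287.2, 434.4, 309.4], 0.61, 437), ([236.5, 238.5, 290.6, 295.7], 0.33, 2436)]
trivet [([291.0, 192.8], 0.17)]
    z0 [0.6996 0.0464]
   cut [([143.4, 272.9, 196.8, 328.7], 0.83, 2289), ([253.2, 186.9, 330.2, 240.5], 0.17, 872)]
```

```bash
python3 - <<'E'
import cv2
im=cv2.imread('pics/top0.png')
cv2.imwrite('pics/c1.png',cv2.resize(im[170:330,215:365],None,fx=4,fy=4,interpolation=cv2.INTER_CUBIC)[:600])
cv2.imwrite('pics/c2.png',cv2.resize(im[190:280,90:230],None,fx=5,fy=5,interpolation=cv2.INTER_CUBIC))
cv2.imwrite('pics/c3.png',cv2.resize(im[225:345,390:530],None,fx=5,fy=5,interpolation=cv2.INTER_CUBIC))
E
```

```text
(no output)
```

View pics/c1.png

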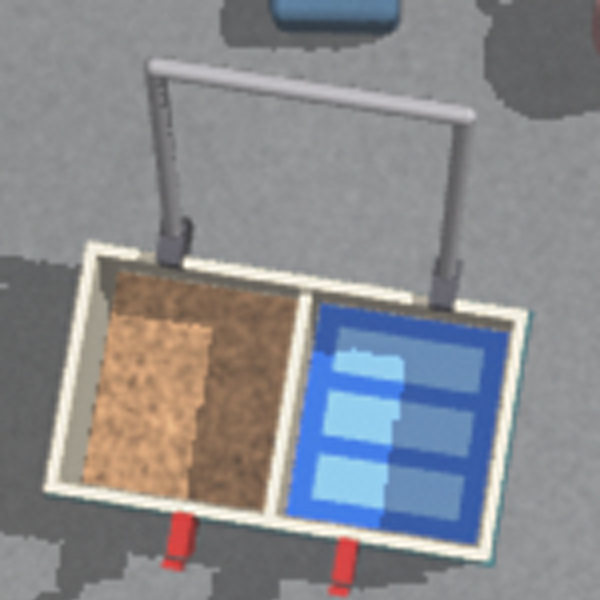

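View pics/c2.png

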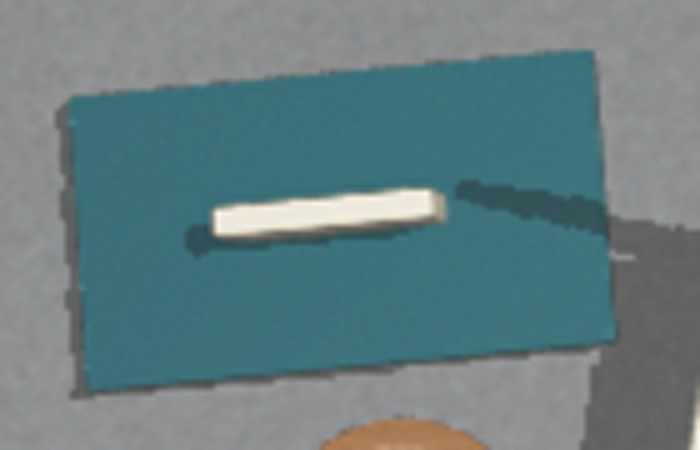

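View pics/c3.png

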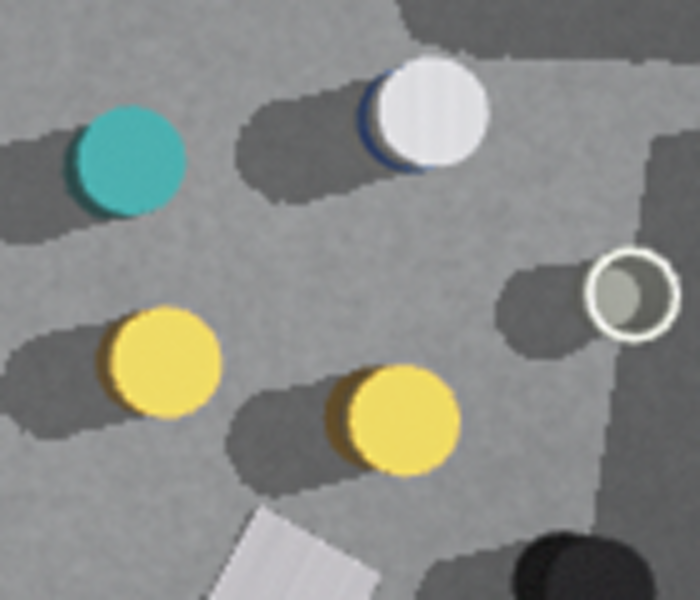

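```bash
python3 - <<'E'
from h import *
np.set_printoptions(precision=4,suppress=True)
im=cv2.imread('pics/top0.png')[:,:,::-1].astype(int)
hsv=cv2.cvtColor(cv2.imread('pics/top0.png'),cv2.COLOR_BGR2HSV)
def blob(m,box):
    M=np.zeros(m.shape,bool);l,t,r,b=box;M[t:b,l:r]=m[t:b,l:r]
    n,lab,st,cen=cv2.connectedComponentsWithStats(M.astype(np.uint8));i=1+np.argmax(st[1:,4]);return cen[i],st[i,4]
y=(hsv[:,:,1]>100)&(hsv[:,:,2]>190)
w=(hsv[:,:,1]<40)&(hsv[:,:,2]>185)
for nm,m,b,z in[('tinA',y,(400,280,440,315),.058),('tinB',y,(450,290,490,325),.058),('pot',w,(455,230,495,265),.066),('ridge',w,(120,220,190,245),.046)]:
    c,a=blob(m,b);print(nm,c,a,at_z('top',c,z)[:2])
f=lambda u,v:((u+.5)/4-.5+215,(v+.5)/4-.5+170)
P=[at_z('top',f(*p),.092)[:2] for p in[(92,243),(529,313),(492,563),(45,492)]];P=np.array(P)
print('box',P,P.mean(0));
ex=(P[0]+P[1]-P[2]-P[3])/2;ey=(P[0]+P[3]-P[1]-P[2])/2
for e,o in((ex,0),(ey,-90)):print(np.linalg.norm(e),np.degrees(np.arctan2(e[1],e[0]))+o)
# lid
tm=(hsv[:,:,0]>80)&(hsv[:,:,0]<100)&(hsv[:,:,1]>120)&(hsv[:,:,2]>40)
M=np.zeros(tm.shape,np.uint8);M[190:280,95:225]=tm[190:280,95:225]
r=cv2.minAreaRect(np.argwhere(cv2.morphologyEx(M,cv2.MORPH_OPEN,np.ones((3,3))))[:,::-1].astype(np.float32))
print(r);Q=np.array([at_z('top',p,.016)[:2] for p in cv2.boxPoints(r)]);print(Q,Q.mean(0))
g=lambda u,v:((u+.5)/5-.5+90,(v+.5)/5-.5+190)
P=np.array([at_z('top',g(*p),.016)[:2] for p in[(70,98),(594,51),(615,342),(90,392)]]);print('lid',P,P.mean(0))
ex=(P[0]+P[1]-P[2]-P[3])/2;ey=(P[0]+P[3]-P[1]-P[2])/2
for e,o in((ex,0),(ey,-90)):print(np.linalg.norm(e),np.degrees(np.arctan2(e[1],e[0]))+o)
P=np.array([at_z('top',g(*p),.046)[:2] for p in[(213,209),(433,189),(437,213),(215,236)]]);print('ridge',P,P.mean(0))
for p in [(150,65),(472,115)]:
    print('bar end',f(*p),ray('top',f(*p)))
E
```

```text
tinA [422.8031 296.979 ] 381 [ 0.4613 -0.2572]
tinB [470.4714 308.612 ] 384 [ 0.4378 -0.3635]
pot [476.3281 246.79  ] 381 [ 0.5754 -0.3746]
ridge [154.4108 232.0166] 241 [0.5948 0.3497]
box [[ 0.5976  0.1548]
 [ 0.5645 -0.0849]
 [ 0.4283 -0.0675]
 [ 0.4614  0.1754]] [0.513  0.0444]
0.1375115830836824 -7.951514247416741
0.24361099130939728 -7.815564920227601
((157.46405029296875, 233.62246704101562), (57.738739013671875, 105.2854995727539), 84.5596694946289)
[[0.6468 0.4813]
 [0.6757 0.2397]
 [0.5421 0.2217]
 [0.5139 0.4613]] [0.5946 0.351 ]
lid [[0.6485 0.4785]
 [0.676  0.2368]
 [0.5407 0.2217]
 [0.5124 0.4617]] [0.5944 0.3497]
0.13659347057504492 6.69071921884026
0.24247978189022204 6.601425784999989
ridge [[0.5951 0.3998]
 [0.6064 0.3009]
 [0.5955 0.2986]
 [0.5828 0.3983]] [0.595  0.3494]
bar end (252.125, 185.875) (array([ 0.4535, -0.0446,  1.4043]), array([ 0.1833,  0.1287, -0.988 ]))
bar end (332.625, 198.375) (array([ 0.4535, -0.0446,  1.4043]), array([ 0.1655, -0.0052, -0.989 ]))
```

>>> {"fn": "play_rows", "kwargs": {"steps": [[26,-38,10,3,0],[52,-76,20,6,0],[78,-114,30,9,0],[104,-152,40,12.9,0],[130,-190,50,12.9,0],[156,-228,70,12.9,0],[182,-266,70,12.9,0],[208,-304,70,12.9,0],[234,-342,70,12.9,0],[260,-380,70,12.9,0]]}}

```text
time: 2.45
eef_pos: [0.5003, 0.2494, 0.3017]
orientation: [0.216, 3.133, 0.001]
force: [0.3, 1.2, 0.5]
grip_width: 0.997
```

>>> {"fn": "play_rows", "kwargs": {"steps": [[0,-50,0,0,0],[0,-100,0,0,0],[0,-150,0,0,0],[0,-200,0,0,0],[0,-250,0,0,0],[-5,-300,0,0,0],[-15,-350,-20,0,0],[-25,-400,-50,0,0],[-32,-450,-80,0,0],[-39,-495,-110,0,0]]}}

```text
time: 3.45
eef_pos: [0.4646, -0.2235, 0.2071]
orientation: [0.217, 3.131, -0.001]
force: [1.2, -0.1, -0.0]
grip_width: 0.995
```

```bash
cat >> h.py <<'E'
np.set_printoptions(precision=4,suppress=True)
def blob(m,box):
    M=np.zeros(m.shape,bool);l,t,r,b=box;M[t:b,l:r]=m[t:b,l:r]
    n,lab,st,cen=cv2.connectedComponentsWithStats(M.astype(np.uint8))
    return [(cen[i],st[i,4],st[i,:4]) for i in range(1,n) if st[i,4]>60]
def items(im):
    hsv=cv2.cvtColor(im,cv2.COLOR_RGB2HSV)
    y=(hsv[:,:,1]>100)&(hsv[:,:,2]>190)&(hsv[:,:,0]>20)&(hsv[:,:,0]<35)
    w=(hsv[:,:,1]<40)&(hsv[:,:,2]>185)
    for nm,m,z in(('tin',y,.058),('pot',w,.066)):
        for c,a,s in blob(m,(355,225,530,380)): print(nm,c,a,s,at_z('top',c,z)[:2])
    s=sense();print(s['time'],s['eef_pos'],s['force'],s['grip_width'])
E
python3 - <<'E'
from h import *
items(snap('top','t1.png'))
E
```

```text
pot [476.3667 246.8077] 390 [466 236  22  22] [ 0.5754 -0.3747]
pot [515.6476 283.4571] 105 [507 274  19  20] [ 0.4956 -0.462 ]
pot [453.1486 357.7543] 175 [442 339  24  35] [ 0.3299 -0.3235]
3.5 [ 0.4615 -0.2273  0.2017] [-2.0801 -3.3526 -2.1787] 1.0048604990031116
```

>>> {"fn": "play_rows", "kwargs": {"steps": [[0,-30,-20,0,0],[0,-30,-40,0,0],[0,-30,-80,0,0],[0,-30,-120,0,0],[0,-30,-150,0,0],[0,-30,-170,0,0],[0,-30,-180,0,0],[0,-30,-180,0,255],[0,-30,-180,0,255],[0,-30,-180,0,255]]}}

```text
time: 4.5
eef_pos: [0.4629, -0.2583, 0.0238]
orientation: [-0.222, -3.132, 0.004]
force: [0.8, 0.3, 0.4]
grip_width: 0.548
```

```bash
python3 - <<'E'
from h import *
im=snap('scene','s1.png');cv2.imwrite('pics/s1c.png',cv2.resize(im[130:330,200:460,::-1].copy(),None,fx=3,fy=3))
items(snap('top','t1b.png'))
E
```

```text
tin [476.2845 312.0345] 116 [469 302  13  18] [ 0.4306 -0.3764]
pot [476.3402 246.8184] 391 [466 236  22  22] [ 0.5754 -0.3746]
pot [515.6476 283.4476] 105 [507 274  19  20] [ 0.4956 -0.462 ]
pot [449.659  356.5217] 437 [431 337  35  41] [ 0.3324 -0.3159]
4.6 [ 0.4629 -0.2583  0.0237] [-0.6292 -0.2776  3.3117] 0.5454358681690621
```

View pics/s1c.png

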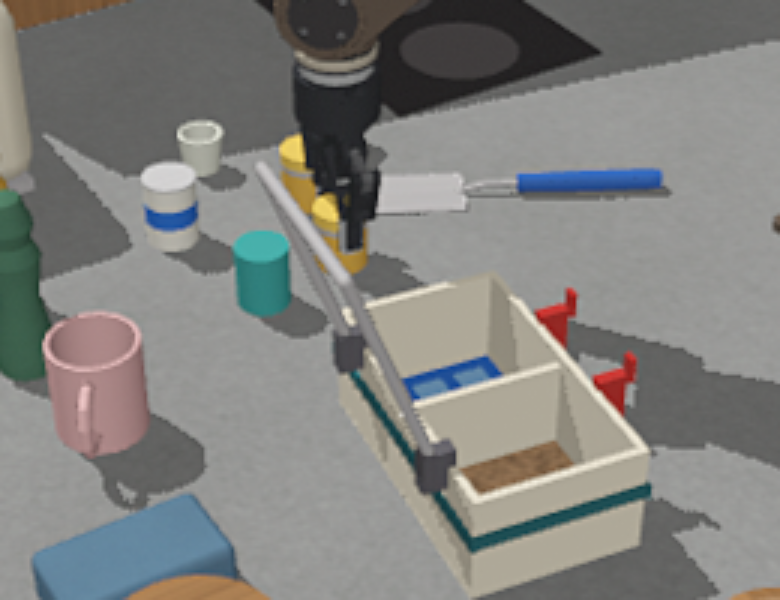

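>>> {"fn": "play_rows", "kwargs": {"steps": [[0,0,30,0,255],[0,0,70,0,255],[0,0,115,0,255],[0,10,140,0,255],[10,50,150,0,255],[20,95,150,0,255],[30,140,150,0,255],[45,185,150,0,255],[60,230,150,0,255],[70,275,150,0,255]]}}

```text
time: 5.6
eef_pos: [0.5334, 0.0185, 0.1744]
orientation: [0.222, 3.134, -0.005]
force: [0.9, -0.7, -1.6]
grip_width: 0.551
```

```bash
python3 - <<'E'
from h import *
items(snap('top','t2.png'))
E
```

```text
tin [470.4381 308.6237] 388 [460 298  22  22] [ 0.4378 -0.3634]
pot [476.3667 246.8077] 390 [466 236  22  22] [ 0.5754 -0.3747]
pot [515.7115 283.4615] 104 [507 274  19  20] [ 0.4956 -0.4621]
pot [444.2851 349.8024] 1098 [424 326  42  54] [ 0.3467 -0.304 ]
5.65 [0.5338 0.0246 0.1745] [-0.9534  3.3575 -0.4841] 0.5444081807241862
```

>>> {"fn": "play_rows", "kwargs": {"steps": [[7,35,0,0,255],[14,75,0,0,255],[14,75,0,0,255],[14,75,0,0,255],[14,75,-25,0,255],[14,75,-60,0,255],[14,75,-95,0,255],[14,75,-120,0,255],[14,75,-135,0,255],[14,75,-137,0,255]]}}

```text
time: 6.65
eef_pos: [0.5475, 0.0985, 0.0365]
orientation: [-0.219, -3.133, -0.003]
force: [-0.3, 0.2, -0.8]
grip_width: 0.547
```

```bash
python3 - <<'E'
from h import *
im=snap('scene','s2.png');cv2.imwrite('pics/s2c.png',cv2.resize(im[150:350,260:460,::-1].copy(),None,fx=3,fy=3))
items(snap('top','t2b.png'))
E
```

```text
tin [470.4381 308.6237] 388 [460 298  22  22] [ 0.4378 -0.3634]
pot [476.3402 246.8184] 391 [466 236  22  22] [ 0.5754 -0.3746]
pot [515.7767 283.466 ] 103 [507 274  19  20] [ 0.4956 -0.4623]
pot [444.2851 349.8024] 1098 [424 326  42  54] [ 0.3467 -0.304 ]
6.75 [0.5483 0.0988 0.0379] [-0.5387  0.1104 -0.3966] 0.5444054683213547
```

View pics/s2c.png

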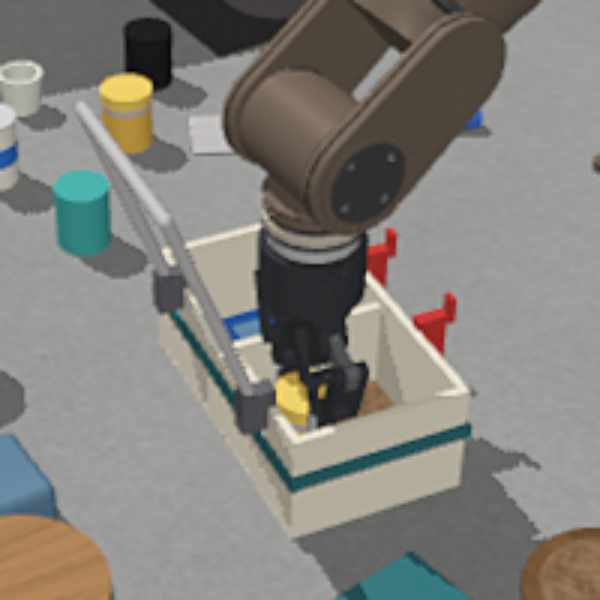

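>>> {"fn": "play_rows", "kwargs": {"steps": [[0,0,-2,0,255],[0,0,-2,0,70],[0,0,-2,0,70],[0,0,-2,0,70],[0,0,-2,0,70],[0,0,20,0,70],[0,0,60,0,70],[0,0,105,0,70],[0,-20,140,0,70],[0,-60,150,0,70]]}}

```text
time: 7.75
eef_pos: [0.5513, 0.0397, 0.195]
orientation: [0.211, 3.122, 0.003]
force: [0.6, -0.6, -0.2]
grip_width: 0.727
```

```bash
python3 - <<'E'
from h import *
items(snap('top','t3.png'))
E
```

```text
tin [470.4381 308.6237] 388 [460 298  22  22] [ 0.4378 -0.3634]
pot [476.3667 246.8077] 390 [466 236  22  22] [ 0.5754 -0.3747]
pot [515.7767 283.466 ] 103 [507 274  19  20] [ 0.4956 -0.4623]
pot [444.2963 349.8086] 1097 [424 326  42  54] [ 0.3467 -0.304 ]
7.8 [0.5516 0.0336 0.1949] [ 2.0727 -3.0772  0.0844] 0.7278429340940192
```

>>> {"fn": "play_rows", "kwargs": {"steps": [[-10,-45,0,0,60],[-20,-90,0,0,0],[-32,-135,0,0,0],[-44,-180,0,0,0],[-56,-225,0,0,0],[-68,-270,-20,0,0],[-80,-315,-50,0,0],[-95,-355,-80,0,0],[-114,-397,-90,0,0],[-114,-397,-95,0,0]]}}

```text
time: 8.8
eef_pos: [0.4353, -0.3672, 0.0989]
orientation: [0.225, 3.122, -0.005]
force: [-0.8, -0.3, -0.1]
grip_width: 1.001
```

```bash
python3 - <<'E'
from h import *
im=snap('scene','s3.png');cv2.imwrite('pics/s3c.png',cv2.resize(im[130:330,200:460,::-1].copy(),None,fx=3,fy=3))
items(snap('top','t3b.png'))
E
```

```text
pot [476.3222 246.7912] 388 [466 236  22  22] [ 0.5754 -0.3746]
pot [437.8957 343.9353] 278 [424 330  29  31] [ 0.3592 -0.2899]
8.9 [ 0.4366 -0.364   0.0991] [ 0.309   0.4354 -0.3711] 0.9987063079876639
```

View pics/s3c.png

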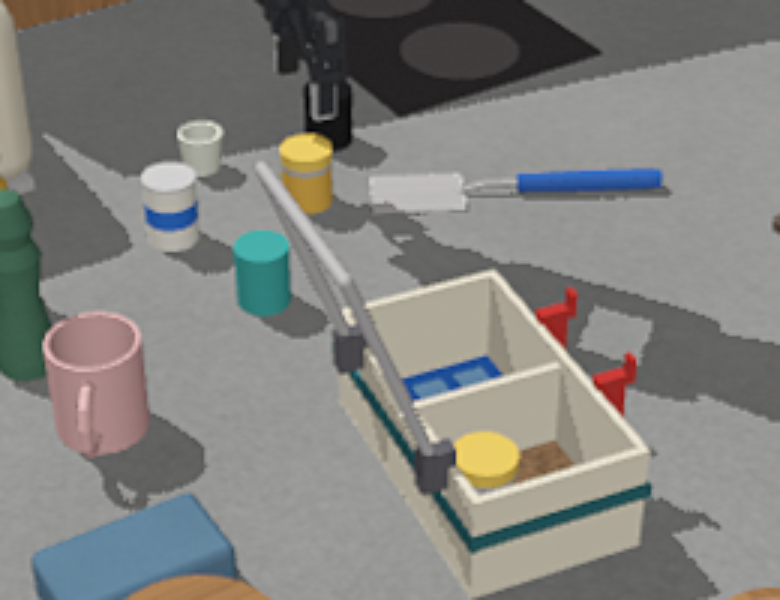

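>>> {"fn": "play_rows", "kwargs": {"steps": [[1,0,-20,0,0],[1,0,-45,0,0],[1,0,-65,0,0],[1,0,-75,0,0],[1,0,-76,0,0],[1,0,-76,0,255],[1,0,-76,0,255],[1,0,-76,0,255],[1,0,-76,0,255],[1,0,-76,0,255]]}}

```text
time: 9.9
eef_pos: [0.4387, -0.3651, 0.0249]
orientation: [0.222, 3.119, -0.005]
force: [0.6, 0.1, 5.6]
grip_width: 0.546
```

>>> {"fn": "play_rows", "kwargs": {"steps": [[0,0,30,0,255],[0,0,70,0,255],[0,0,115,0,255],[0,10,140,0,255],[6,55,150,0,255],[12,100,150,0,255],[18,145,150,0,255],[24,190,150,0,255],[30,235,150,0,255],[36,280,150,0,255]]}}

```text
time: 10.9
eef_pos: [0.474, -0.0833, 0.1745]
orientation: [0.223, 3.12, -0.005]
force: [0.2, 0.3, -0.9]
grip_width: 0.544
```

```bash
python3 - <<'E'
from h import *
items(snap('top','t4.png'))
E
```

```text
pot [476.3667 246.8077] 390 [466 236  22  22] [ 0.5754 -0.3747]
pot [515.8431 283.451 ] 102 [507 274  19  20] [ 0.4956 -0.4624]
pot [444.2653 349.807 ] 1093 [424 326  42  54] [ 0.3467 -0.304 ]
10.95 [ 0.474  -0.0774  0.1741] [-0.9317  4.5957 -0.9963] 0.5426388476858152
```

View pics/t4.png

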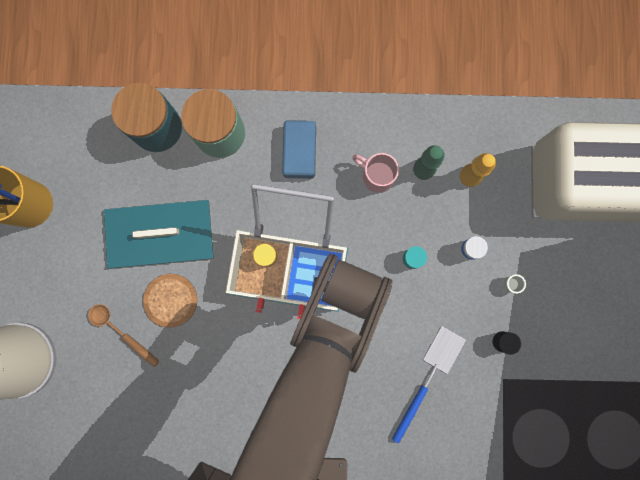

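>>> {"fn": "play_rows", "kwargs": {"steps": [[4,45,0,0,255],[9,95,0,0,255],[14,140,0,0,255],[17,185,0,0,255],[17,185,0,0,255],[17,185,0,0,255],[17,185,-25,0,255],[17,185,-65,0,255],[17,185,-105,0,255],[17,185,-125,0,255]]}}

```text
time: 11.95
eef_pos: [0.4883, 0.1058, 0.0453]
orientation: [0.221, 3.127, 0.002]
force: [0.6, -0.1, -1.6]
grip_width: 0.549
```

```bash
python3 - <<'E'
from h import *
items(snap('top','t5.png'))
E
```

```text
pot [476.3222 246.7912] 388 [466 236  22  22] [ 0.5754 -0.3746]
pot [515.7767 283.466 ] 103 [507 274  19  20] [ 0.4956 -0.4623]
pot [444.2877 349.8192] 1095 [424 326  42  54] [ 0.3467 -0.304 ]
12.0 [0.4866 0.1057 0.0431] [-2.027  -0.6565 -1.9675] 0.5457836845190368
```

>>> {"fn": "play_rows", "kwargs": {"steps": [[3,1,-2,0,255],[3,1,-4,0,255],[3,1,-6,0,255],[3,1,-6,0,70],[3,1,-6,0,70],[3,1,-6,0,70],[3,1,15,0,70],[3,1,55,0,70],[3,1,100,0,70],[3,-20,140,0,70]]}}

```text
time: 13.0
eef_pos: [0.4902, 0.0867, 0.1867]
orientation: [0.217, 3.128, 0.003]
force: [1.6, -0.9, 0.7]
grip_width: 0.721
```

```bash
python3 - <<'E'
from h import *
items(snap('top','t6.png'))
E
```

```text
pot [476.3178 246.8191] 387 [466 236  22  22] [ 0.5754 -0.3746]
pot [515.8431 283.451 ] 102 [507 274  19  20] [ 0.4956 -0.4624]
pot [444.2486 349.8   ] 1090 [424 326  42  54] [ 0.3467 -0.3039]
13.05 [0.4946 0.0837 0.1946] [ 3.0925 -0.6081  3.1332] 0.7259964838736996
```

>>> {"fn": "play_rows", "kwargs": {"steps": [[0,-45,0,0,60],[0,-95,0,0,0],[5,-144,0,0,0],[15,-192,0,0,0],[25,-240,0,0,0],[36,-288,0,0,0],[48,-335,0,0,0],[60,-380,0,0,0],[72,-425,-10,0,0],[80,-458,-40,0,0]]}}

```text
time: 14.05
eef_pos: [0.5774, -0.3793, 0.1599]
orientation: [0.22, 3.105, -0.012]
force: [0.3, 0.6, 1.0]
grip_width: 0.996
```

```bash
python3 - <<'E'
from h import *
im=snap('scene','s4.png');cv2.imwrite('pics/s4c.png',cv2.resize(im[130:330,200:460,::-1].copy(),None,fx=3,fy=3))
items(snap('top','t7.png'))
E
```

```text
14.15 [ 0.5728 -0.3771  0.1493] [-1.2612  0.5156 -0.3887] 1.0008605390577483
```

View pics/s4c.png

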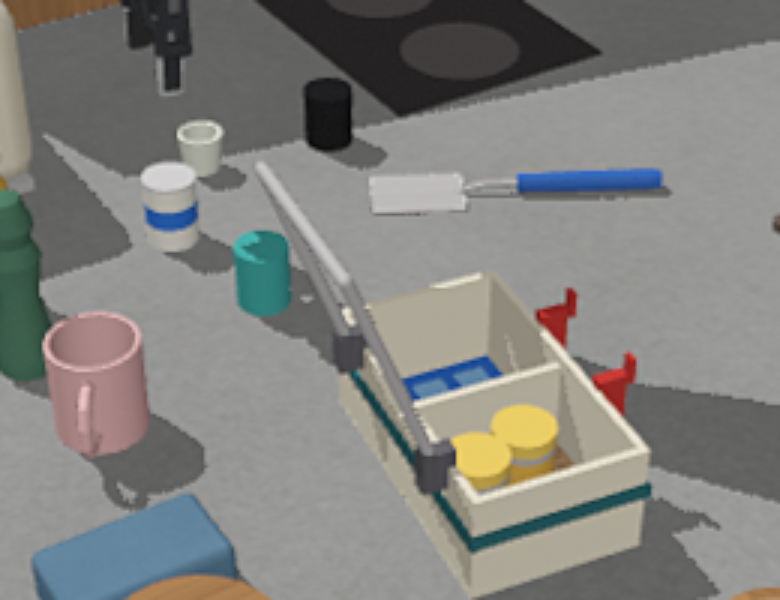

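View pics/t7.png

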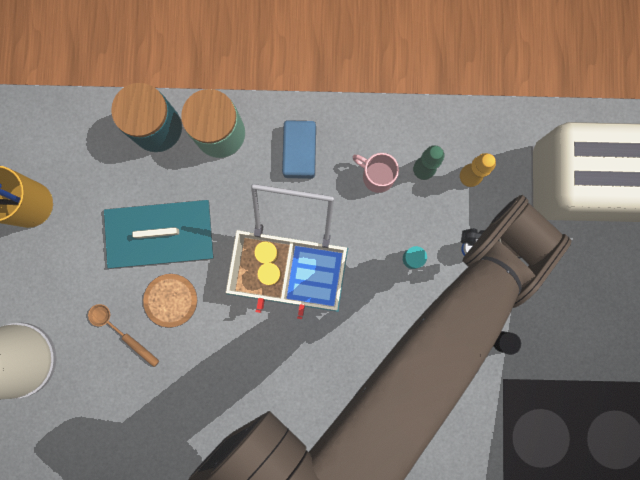

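>>> {"fn": "play_rows", "kwargs": {"steps": [[2,2,-20,0,0],[2,2,-50,0,0],[2,2,-80,0,0],[2,2,-105,0,0],[2,2,-117,0,0],[2,2,-119,0,0],[2,2,-119,0,255],[2,2,-119,0,255],[2,2,-119,0,255],[2,2,-119,0,255]]}}

```text
time: 15.15
eef_pos: [0.5762, -0.3762, 0.0329]
orientation: [0.225, 3.116, 0.0]
force: [-0.2, 0.6, 5.4]
grip_width: 0.542
```

>>> {"fn": "play_rows", "kwargs": {"steps": [[0,0,30,0,255],[0,0,70,0,255],[0,0,115,0,255],[-5,10,140,0,255],[-15,50,150,0,255],[-27,95,150,0,255],[-40,140,150,0,255],[-50,185,150,0,255],[-60,230,150,0,255],[-70,275,150,0,255]]}}

```text
time: 16.15
eef_pos: [0.5053, -0.0995, 0.183]
orientation: [0.226, 3.116, 0.0]
force: [0.8, 0.3, -0.6]
grip_width: 0.55
```

```bash
python3 - <<'E'
from h import *
from scipy.spatial.transform import Rotation as R
items(snap('top','t8.png'))
r=R.from_rotvec(sense()['orientation']).as_matrix();print(r)
E
```

```text
pot [515.7767 283.466 ] 103 [507 274  19  20] [ 0.4956 -0.4623]
pot [444.2877 349.8192] 1095 [424 326  42  54] [ 0.3467 -0.304 ]
16.2 [ 0.5033 -0.0935  0.1822] [-0.5786  4.8891 -1.3819] 0.5425429459518951
[[-0.99    0.1406  0.0143]
 [ 0.1407  0.99    0.0046]
 [-0.0135  0.0066 -0.9999]]
```

>>> {"fn": "play_rows", "kwargs": {"steps": [[1,40,0,0,255],[1,78,0,0,255],[1,80,0,0,255],[1,80,0,0,255],[1,80,-25,0,255],[1,80,-60,0,255],[1,80,-95,0,255],[1,80,-120,0,255],[1,80,-130,0,255],[1,80,-132,0,255]]}}

```text
time: 17.2
eef_pos: [0.5036, -0.0143, 0.049]
orientation: [0.223, 3.122, 0.009]
force: [0.3, 0.8, -0.4]
grip_width: 0.548
```

```bash
python3 - <<'E'
from h import *
im=snap('scene','s5.png');cv2.imwrite('pics/s5c.png',cv2.resize(im[150:350,260:460,::-1].copy(),None,fx=3,fy=3))
s=sense();print(s['eef_pos'],s['force'])
E
```

```text
[ 0.5044 -0.0143  0.0501] [-0.4625 -0.0449  0.0866]
```

View pics/s5c.png

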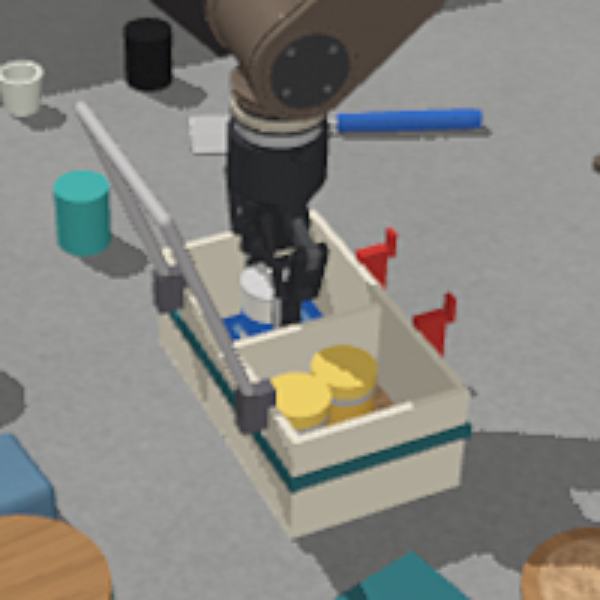

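>>> {"fn": "play_rows", "kwargs": {"steps": [[0,0,-3,0,255],[0,0,-5,0,255],[0,0,-5,0,70],[0,0,-5,0,70],[0,0,-5,0,70],[0,0,-5,0,70],[0,0,15,0,70],[0,0,55,0,70],[0,0,100,0,70],[0,0,140,0,70]]}}

```text
time: 18.25
eef_pos: [0.5044, -0.0142, 0.1921]
orientation: [0.222, 3.119, 0.008]
force: [0.6, -0.2, 0.2]
grip_width: 0.723
```

>>> {"fn": "play_rows", "kwargs": {"steps": [[0,50,30,-8,0],[0,100,50,-16,0],[10,145,50,-24,0],[20,190,50,-32,0],[30,235,50,-40,0],[45,280,40,-48,0],[60,325,20,-56,0],[75,345,0,-64,0],[90,363,-20,-72,0],[90,363,-30,-75.5,0]]}}

```text
time: 19.25
eef_pos: [0.594, 0.351, 0.1583]
orientation: [2.088, 2.33, -0.012]
force: [0.3, -0.4, 0.6]
grip_width: 0.999
```

```bash
python3 - <<'E'
from h import *
from scipy.spatial.transform import Rotation as R
snap('scene','s6.png')
snap('top','t9.png')
s=sense();r=R.from_rotvec(s['orientation']).as_matrix();print(s['time'],s['eef_pos'],s['joint_positions'],r,np.degrees(np.arctan2(r[1,1],r[0,1])))
E
```

```text
19.35 [0.593  0.3489 0.1585] [ 0.3902  0.3787  1.5964 -0.0165  1.1701  0.2845] [[-0.1119  0.9937  0.0025]
 [ 0.9936  0.112  -0.0154]
 [-0.0156  0.0008 -0.9999]] 6.429196525045074
```

View pics/s6.png

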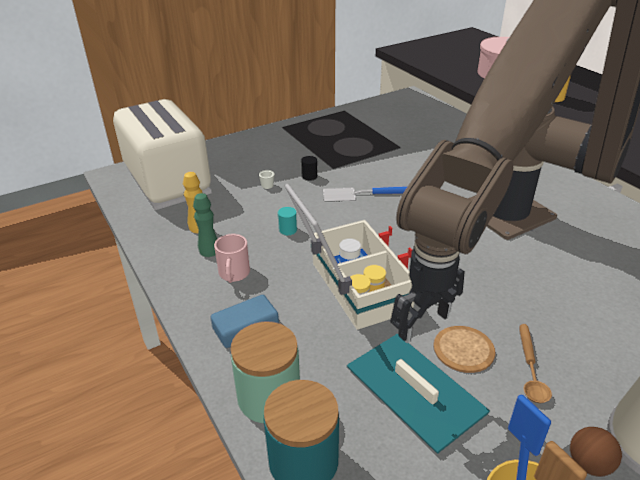

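View pics/t9.png

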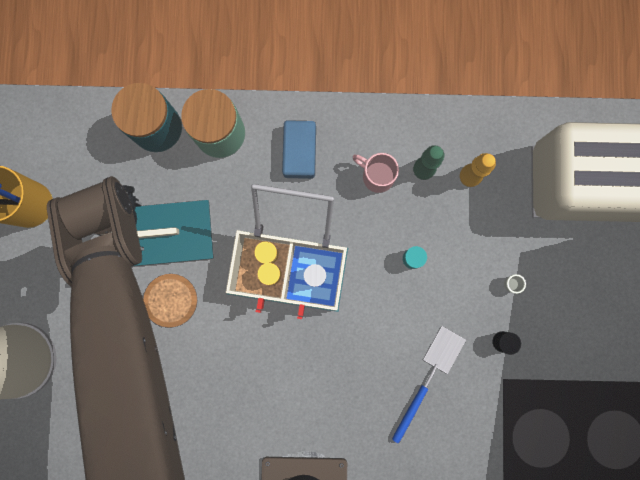

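>>> {"fn": "play_rows", "kwargs": {"steps": [[2,1,-25,0,0],[2,1,-60,0,0],[2,1,-95,0,0],[2,1,-120,0,0],[2,1,-134,0,0],[2,1,-137,0,0],[2,1,-137,0,255],[2,1,-137,0,255],[2,1,-137,0,255],[2,1,-137,0,255]]}}

```text
time: 20.35
eef_pos: [0.5958, 0.3503, 0.0231]
orientation: [2.084, 2.333, -0.012]
force: [-0.9, -0.0, -0.0]
grip_width: 0.335
```

```bash
python3 - <<'E'
from h import *
from scipy.spatial.transform import Rotation as R
s=sense();r=R.from_rotvec(s['orientation']).as_matrix();print(s['time'],s['eef_pos'],s['force'],r,np.degrees(np.arctan2(r[1,1],r[0,1])))
E
```

```text
20.35 [0.5958 0.3503 0.0231] [-0.9482 -0.042  -0.0377] [[-0.1121  0.9937  0.0048]
 [ 0.9936  0.1121 -0.0144]
 [-0.0149  0.0032 -0.9999]] 6.438920144066098
```

Still closing; give it more time.

>>> {"fn": "play_rows", "kwargs": {"steps": [[0,0,0,0,255],[0,0,0,0,255],[0,0,0,0,255],[0,0,0,0,255],[0,0,0,0,255],[0,0,0,0,255],[0,0,10,0,255],[0,0,30,0,255],[0,0,50,0,255],[0,0,60,0,255]]}}

```text
time: 21.35
eef_pos: [0.5962, 0.3505, 0.0846]
orientation: [2.084, 2.332, -0.01]
force: [0.8, -0.2, -1.1]
grip_width: 0.147
```

```bash
python3 - <<'E'
from h import *
from scipy.spatial.transform import Rotation as R
snap('scene','s7.png')
snap('top','t10.png')
s=sense();r=R.from_rotvec(s['orientation']).as_matrix();print(s['time'],s['eef_pos'],s['force'],s['ft_torque'],s['grip_width'],r,np.degrees(np.arctan2(r[1,1],r[0,1])))
E
```

```text
21.45 [0.5967 0.3507 0.0849] [ 0.4133  0.6509 -2.9991] [ 0.0362 -0.0408  0.0122] 0.14912051527460157 [[-0.1121  0.9937  0.0077]
 [ 0.9936  0.1122 -0.0133]
 [-0.0141  0.0062 -0.9999]] 6.441180365339092
```

View pics/s7.png

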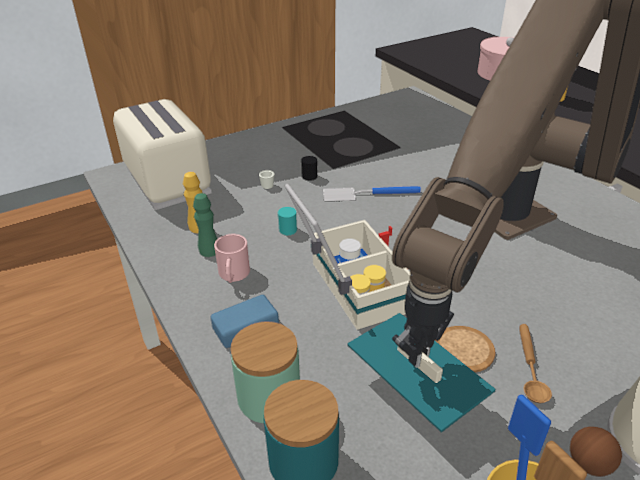

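```bash
cat >> h.py <<'E'
def lidpts(x,y,z,yaw):
    c,s=np.cos(np.radians(yaw)),np.sin(np.radians(yaw))
    T=lambda a,b,h:np.array([x+c*a-s*b,y+s*a+c*b,z+h])
    return dict(plate=[T(a,b,.016) for a,b in((.069,.122),(.069,-.122),(-.069,-.122),(-.069,.122))],
      ridge=[T(a,b,.046) for a,b in((.007,.05),(.007,-.05),(-.007,-.05),(-.007,.05))])
def drawlid(c,im,fn,crop,k,*a):
    im=cv2.resize(im[:,:,::-1].copy()[crop[1]:crop[3],crop[0]:crop[2]],None,fx=k,fy=k,interpolation=cv2.INTER_CUBIC)
    for n,P in lidpts(*a).items():
        q=np.array([(proj(c,p)-crop[:2]+.5)*k-.5 for p in P]).round().astype(int)
        cv2.polylines(im,[q],True,(0,0,255),1)
    cv2.imwrite('pics/'+fn,im)
E
python3 - <<'E'
from h import *
im=cv2.imread('pics/s7.png')[:,:,::-1]
drawlid('scene',im,'d1.png',(330,270,510,440),4,.596,.3505,.0618,6.6)
im=cv2.imread('pics/scene0.png')[:,:,::-1]
drawlid('scene',im,'d0.png',(330,300,510,470),4,.5945,.3497,.0,6.65)
E
```

```text
(no output)
```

View pics/d1.png

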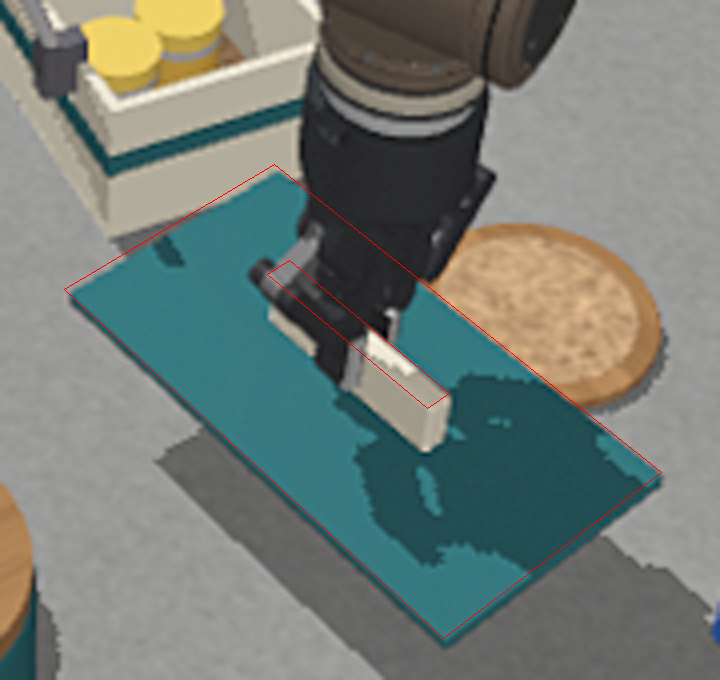

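View pics/d0.png

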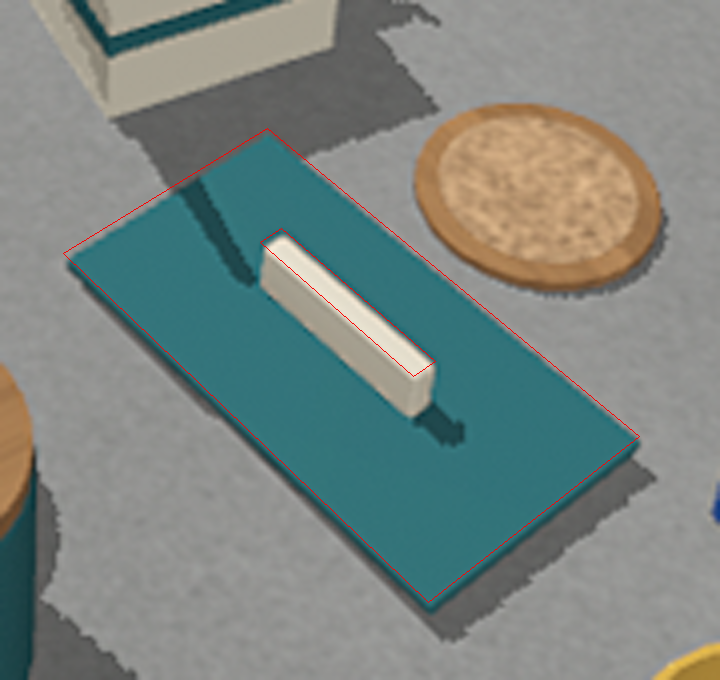

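>>> {"fn": "play_rows", "kwargs": {"steps": [[0,0,30,0,255],[-10,0,65,-3,255],[-25,0,90,-6,255],[-45,-20,100,-9,255],[-65,-50,100,-12,255],[-82,-85,100,-14.3,255],[-82,-125,100,-14.3,255],[-82,-165,100,-14.3,255],[-82,-205,100,-14.3,255],[-82,-240,100,-14.3,255]]}}

```text
time: 22.45
eef_pos: [0.5134, 0.1089, 0.1834]
orientation: [2.359, 2.056, -0.014]
force: [0.8, 0.3, -2.1]
grip_width: 0.15
```

```bash
cat > st.py <<'E'
from h import *
from scipy.spatial.transform import Rotation as R
s=sense();r=R.from_rotvec(s['orientation']).as_matrix();print(s['time'],s['eef_pos'],s['force'],s['ft_torque'],s['grip_width'],'tilt',r[2],np.degrees(np.arctan2(r[1,1],r[0,1])))
E
python3 - <<'E'
from h import *
grab_frame('top');
E
python3 st.py
```

```text
22.5 [0.5137 0.1048 0.1833] [ 1.6452 -2.1442 -1.3576] [-0.1925 -0.0619 -0.0221] 0.15245386147728127 tilt [-0.019   0.0039 -0.9998] -7.994160540601377
```

>>> {"fn": "play_rows", "kwargs": {"steps": [[0,-30,0,0,255],[0.5,-55,0,0,255],[0.5,-60,0,0,255],[0.5,-60,0,0,255],[0.5,-60,-20,0,255],[0.5,-60,-40,0,255],[0.5,-60,-50,0,255],[0.5,-60,-55,0,255],[0.5,-60,-55,0,255],[0.5,-60,-55,0,255]]}}

```text
time: 23.5
eef_pos: [0.5148, 0.045, 0.1291]
orientation: [2.358, 2.051, -0.017]
force: [-0.0, 0.3, -2.4]
grip_width: 0.148
```

```bash
python3 st.py; python3 - <<'E'
from h import *
im=snap('scene','s8.png')
s=sense()['eef_pos']
drawlid('scene',im,'d2.png',(290,180,440,340),4,s[0]-.001,s[1],s[2]-.0231,-7.9)
E
```

```text
23.5 [0.5148 0.045  0.1291] [-0.0136  0.2821 -2.3744] [ 0.0153 -0.0494 -0.0005] 0.14798028807518718 tilt [-0.0189  0.0052 -0.9998] -7.966152494436322
```

View pics/d2.png

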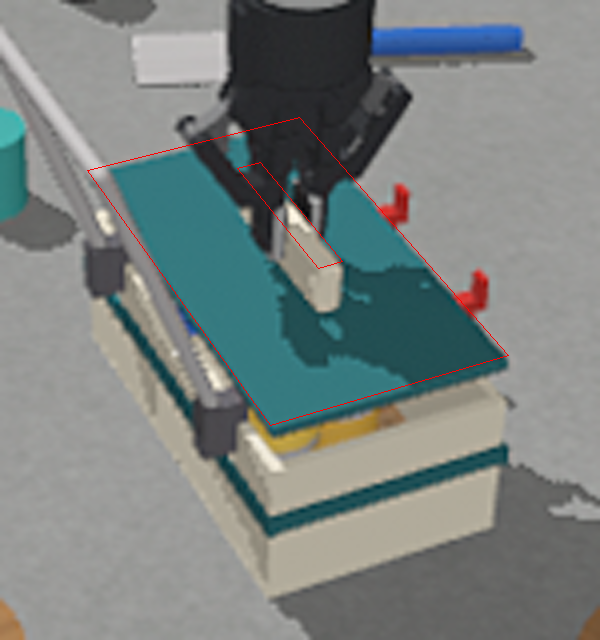

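>>> {"fn": "play_rows", "kwargs": {"steps": [[0,0,-3,0,255],[0,0,-6,0,255],[0,0,-9,0,255],[0,0,-12,0,255],[0,0,-15,0,255],[0,0,-18,0,255],[0,0,-20,0,255],[0,0,-21,0,255],[0,0,-22,0,255],[0,0,-22,0,255]]}}

```text
time: 24.55
eef_pos: [0.515, 0.045, 0.1077]
orientation: [2.358, 2.051, -0.016]
force: [-0.7, -0.5, 0.7]
grip_width: 0.151
```

```bash
python3 st.py; python3 - <<'E'
from h import *
im=snap('scene','s9.png')
drawlid('scene',im,'d3.png',(290,180,440,340),4,.513,.0444,.084,-7.9)
E
python3 st.py
```

```text
24.55 [0.515  0.045  0.1077] [-0.7252 -0.5086  0.6944] [0.1788 0.2525 0.1133] 0.15143940893174698 tilt [-0.0187  0.0056 -0.9998] -7.966536836729161
24.6 [0.5151 0.0449 0.1077] [-0.3881  0.4547 -0.0688] [0.1855 0.3357 0.1157] 0.14567760655175493 tilt [-0.0188  0.0058 -0.9998] -7.966515895324719
```

View pics/d3.png

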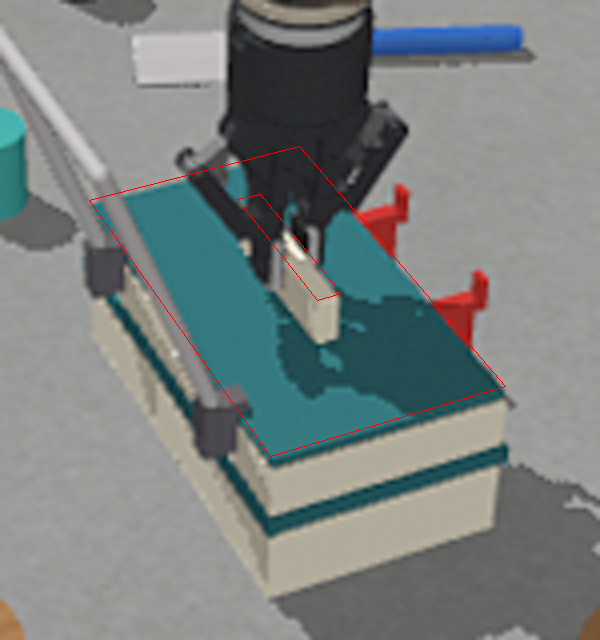

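>>> {"fn": "play_rows", "kwargs": {"steps": [[0,0,0,0,130],[0,0,0,0,130],[0,0,0,0,130],[0,0,0,0,130],[0,0,0,0,130],[0,0,20,0,130],[0,0,60,0,130],[0,0,105,0,130],[0,0,155,0,130],[0,0,205,0,130]]}}

```text
time: 25.6
eef_pos: [0.5146, 0.045, 0.3144]
orientation: [2.358, 2.051, -0.017]
force: [0.4, 0.3, -0.6]
grip_width: 0.49
```

```bash
python3 st.py; python3 - <<'E'
from h import *
im=snap('scene','s10.png')
drawlid('scene',im,'d4.png',(270,160,440,340),4,.513,.0444,.084,-7.9)
im=snap('top','t11.png')
E
python3 st.py
```

```text
25.6 [0.5146 0.045  0.3144] [ 0.3707  0.3226 -0.5829] [ 0.011  -0.0218 -0.0426] 0.4899876063879346 tilt [-0.0188  0.0055 -0.9998] -7.970105999864325
25.7 [0.5185 0.0447 0.3225] [0.9953 0.4666 0.1811] [ 0.0038 -0.0255 -0.0264] 0.49300420244168186 tilt [-0.0182  0.0227 -0.9996] -7.958403969634502
```

View pics/d4.png

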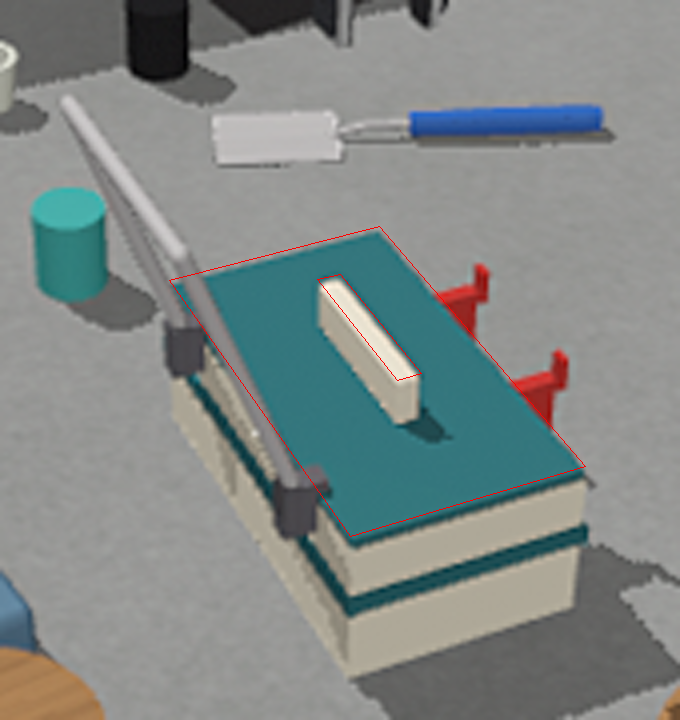

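View pics/t11.png

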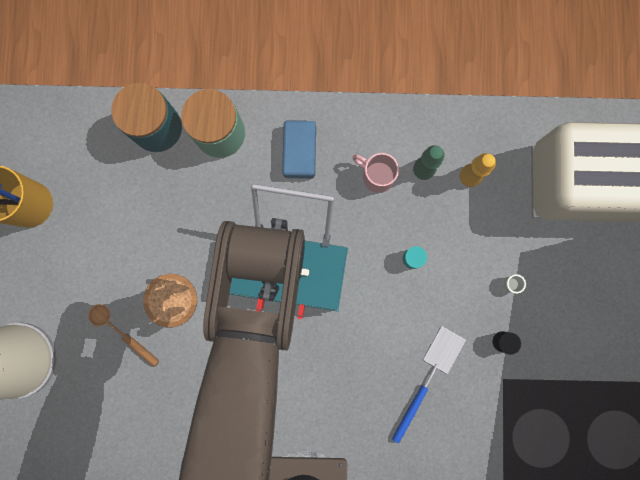

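```bash
cat >> h.py <<'E'
B=np.array([.5138,.0445]);EX=np.array([.9903,-.1386]);EY=np.array([.1386,.9903])
def w(bx,by,z): return np.r_[B+EX*bx+EY*by,z]
def bar(a): return w(.082-.17*np.cos(a),0,.1075+.17*np.sin(a))
E
python3 - <<'E'
from h import *
from scipy.optimize import least_squares
px=[(252.1,185.9),(332.6,198.4)]
def f(p):
    a=p[0];r=[]
    for s,q in zip((.078,-.078),px):
        r+=list(proj('top',w(.082-.17*np.cos(a),s,.1075+.17*np.sin(a)))-q)
    return r
s=least_squares(f,[2.]);print(s.x,s.fun)
for a in (s.x[0],1.57,1.2,1,.8,.6,.4,.2,0):
    b=bar(a);print(round(a,2),'box',82-170*np.cos(a),b[2],'world bar',b,'behind20',b[:2]+EX*.02)
E
python3 st.py
```

```text
[1.9277] [ 0.8087 -0.0729  0.9409  0.424 ]
1.93 box 141.392802089455 0.2667874604605235 world bar [0.6538 0.0249 0.2668] behind20 [0.6736 0.0221]
1.57 box 81.86462445917535 0.2774999460984119 world bar [0.5949 0.0332 0.2775] behind20 [0.6147 0.0304]
1.2 box 20.39918173896548 0.26594664461442846 world bar [0.534  0.0417 0.2659] behind20 [0.5538 0.0389]
1 box -9.851391997583761 0.2505500674173424 world bar [0.504  0.0459 0.2506] behind20 [0.5239 0.0431]
0.8 box -36.440140589018114 0.22945053545291888 world bar [0.4777 0.0496 0.2295] behind20 [0.4975 0.0468]
0.6 box -58.30705453464532 0.203489220477156 world bar [0.4561 0.0526 0.2035] behind20 [0.4759 0.0498]
0.4 box -74.58036898049048 0.17370111819247058 world bar [0.4399 0.0548 0.1737] behind20 [0.4597 0.0521]
0.2 box -84.61131823301108 0.1412737862351604 world bar [0.43   0.0562 0.1413] behind20 [0.4498 0.0535]
0 box -88.0 0.1075 world bar [0.4267 0.0567 0.1075] behind20 [0.4465 0.0539]
25.7 [0.5185 0.0447 0.3225] [0.9953 0.4666 0.1811] [ 0.0038 -0.0255 -0.0264] 0.49300420244168186 tilt [-0.0182  0.0227 -0.9996] -7.958403969634502
```

>>> {"fn": "play_rows", "kwargs": {"steps": [[0,0,15,0,255],[20,-3,20,0,255],[60,-9,20,0,255],[105,-15,20,0,255],[145,-21,20,0,255],[172,-25,20,0,255],[172,-25,20,0,255],[172,-25,-20,0,255],[172,-25,-60,0,255],[172,-25,-85,0,255]]}}

```text
time: 26.7
eef_pos: [0.6883, 0.0201, 0.2333]
orientation: [2.351, 2.046, -0.004]
force: [-0.4, -0.1, -1.1]
grip_width: -0.002
```

```bash
python3 - <<'E'
from h import *
im=snap('scene','s11.png');cv2.imwrite('pics/s11c.png',cv2.resize(im[100:350,220:460,::-1].copy(),None,fx=2.4,fy=2.4))
E
python3 st.py
```

```text
26.75 [0.6863 0.0202 0.2285] [-1.0484  0.6135 -3.637 ] [0.0425 0.0585 0.0123] 3.7613821544377246e-05 tilt [-0.0185  0.01   -0.9998] -7.9556339983249345
```

View pics/s11c.png

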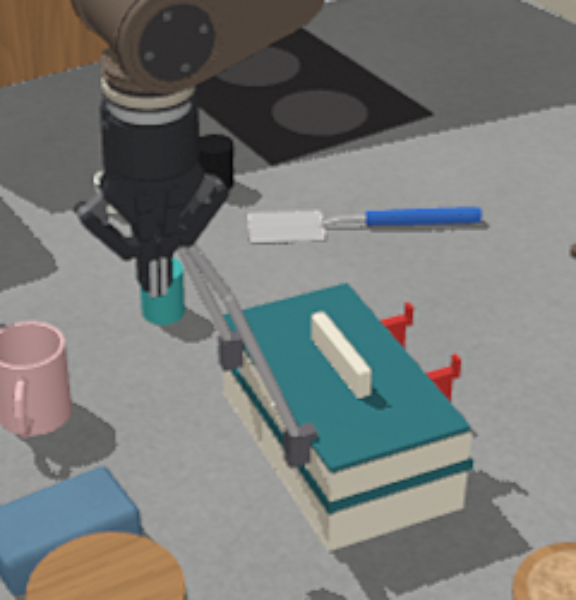

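>>> {"fn": "play_rows", "kwargs": {"steps": [[-5,1,10,0,255],[-12,2,17,0,255],[-22,3,17,0,255],[-34,5,19,0,255],[-48,7,21,0,255],[-62,9,23,0,255],[-76,11,23,0,255],[-90,13,22,0,255],[-104,15,19,0,255],[-118,17,16,0,255]]}}

```text
time: 27.75
eef_pos: [0.5674, 0.0374, 0.2461]
orientation: [2.354, 2.048, -0.009]
force: [0.6, -0.7, -0.4]
grip_width: -0.001
```

```bash
python3 - <<'E'
from h import *
im=snap('scene','s12.png');cv2.imwrite('pics/s12c.png',cv2.resize(im[100:350,220:460,::-1].copy(),None,fx=2.4,fy=2.4))
E
python3 st.py
```

```text
27.8 [0.5654 0.0379 0.2451] [-0.6178  0.7421 -1.1254] [ 0.0379  0.0432 -0.0221] -0.0035758104204425723 tilt [-0.0185  0.0092 -0.9998] -7.923706045941289
```

View pics/s12c.png

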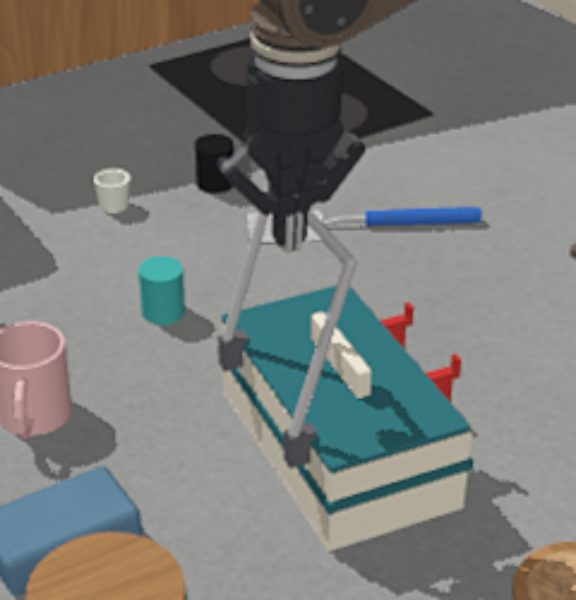

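>>> {"fn": "play_rows", "kwargs": {"steps": [[-10,1,-3,0,255],[-20,3,-7,0,255],[-30,4,-12,0,255],[-40,6,-18,0,255],[-50,7,-25,0,255],[-60,8,-33,0,255],[-70,10,-43,0,255],[-81,11,-54,0,255],[-81,11,-54,0,255],[-81,11,-54,0,255]]}}

```text
time: 28.8
eef_pos: [0.4841, 0.049, 0.1909]
orientation: [2.356, 2.05, -0.013]
force: [-0.4, 0.3, 0.2]
grip_width: 0.002
```

```bash
python3 - <<'E'
from h import *
im=snap('scene','s13.png');cv2.imwrite('pics/s13c.png',cv2.resize(im[100:350,220:460,::-1].copy(),None,fx=2.4,fy=2.4))
E
python3 st.py
```

```text
28.85 [0.4847 0.0489 0.1915] [1.1208 0.0454 0.1322] [-0.0109 -0.0084 -0.0031] 0.0040439591816733384 tilt [-0.0185  0.0098 -0.9998] -7.922486433919963
```

View pics/s13c.png

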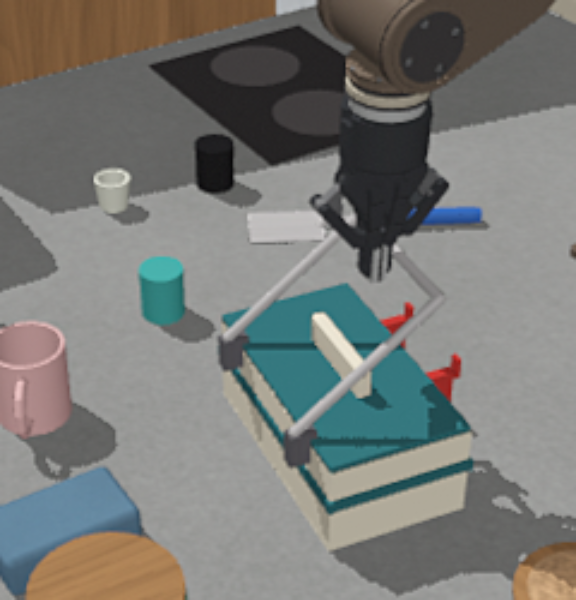

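>>> {"fn": "play_rows", "kwargs": {"steps": [[8,-1,0,0,255],[8,-1,30,0,255],[8,-1,68,0,255],[-8,1,70,0,255],[-25,3,70,0,255],[-25,3,70,0,255],[-27,3,50,0,255],[-29,4,30,0,255],[-31,4,20,0,255],[-33,5,10,0,255]]}}

```text
time: 29.85
eef_pos: [0.4523, 0.0537, 0.201]
orientation: [2.355, 2.049, -0.012]
force: [0.1, -0.1, 0.7]
grip_width: 0.002
```

```bash
python3 - <<'E'
from h import *
im=snap('scene','s14.png');cv2.imwrite('pics/s14c.png',cv2.resize(im[100:350,220:460,::-1].copy(),None,fx=2.4,fy=2.4))
E
python3 st.py
```

```text
29.9 [0.451  0.054  0.1993] [-1.6349 -0.2101 -1.1965] [ 0.0218  0.0097 -0.0159] -0.0028294294061129936 tilt [-0.0186  0.0068 -0.9998] -7.932678218934392
```

View pics/s14c.png

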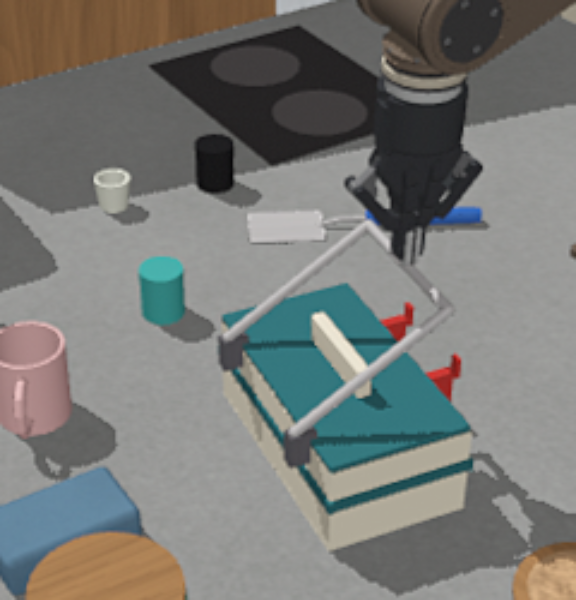

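```bash
cat >> h.py <<'E'
def fitbar(px,c='scene'):
    from scipy.optimize import least_squares
    def f(p):
        r=[]
        for s,q in zip((.075,-.075),px):
            r+=list(proj(c,w(.082-.17*np.cos(p[0]),s,.1075+.17*np.sin(p[0])))-q)
        return r
    s=least_squares(f,[.5]);a=s.x[0];print('a',a,'res',s.fun,'box x',82-170*np.cos(a),'z',107.5+170*np.sin(a))
E
python3 - <<'E'
from h import *
fitbar([(445/2.4+220,309/2.4+100),(370/2.4+220,229/2.4+100)])
im=cv2.imread('pics/s14.png');cv2.imwrite('pics/s14d.png',cv2.resize(im[150:260,350:450],None,fx=6,fy=5.4,interpolation=cv2.INTER_CUBIC))
E
```

```text
a 0.5182544612441862 res [ 1.2655  0.8681 -0.5872 -1.3092] box x -65.67648071791322 z 191.71197683685975
```

View pics/s14d.png

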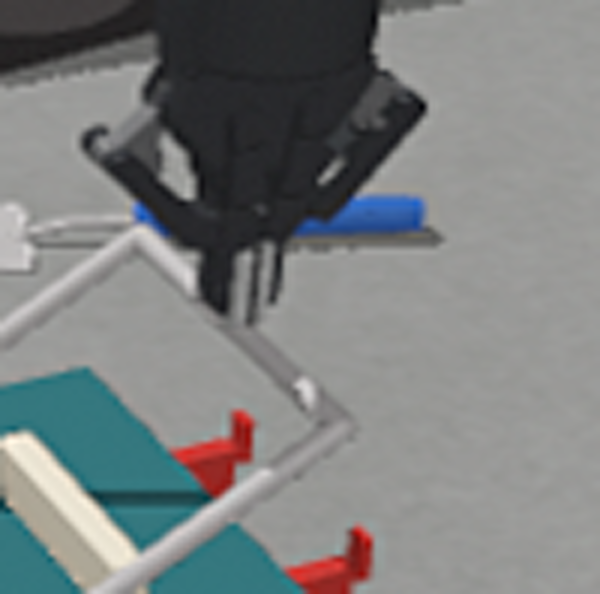

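>>> {"fn": "play_rows", "kwargs": {"steps": [[-5,1,-10,0,255],[-8,1,-20,0,255],[-11,1,-30,0,255],[-14,2,-40,0,255],[-17,2,-50,0,255],[-19,3,-60,0,255],[-21,3,-68,0,255],[-22,3,-75,0,255],[-22,3,-79,0,255],[-22,3,-80,0,255]]}}

```text
time: 30.9
eef_pos: [0.4288, 0.057, 0.1188]
orientation: [2.357, 2.051, -0.016]
force: [0.1, -0.1, 0.4]
grip_width: 0.001
```

```bash
python3 st.py;python3 - <<'E'
from h import *
im=snap('scene','s15.png');cv2.imwrite('pics/s15c.png',cv2.resize(im[150:350,270:450,::-1].copy(),None,fx=3,fy=3))
E
```

```text
30.9 [0.4288 0.057  0.1188] [ 0.0624 -0.051   0.4261] [0.0379 0.04   0.0485] 0.0005006236574757846 tilt [-0.0186  0.006  -0.9998] -7.9329788416205265
```

View pics/s15c.png

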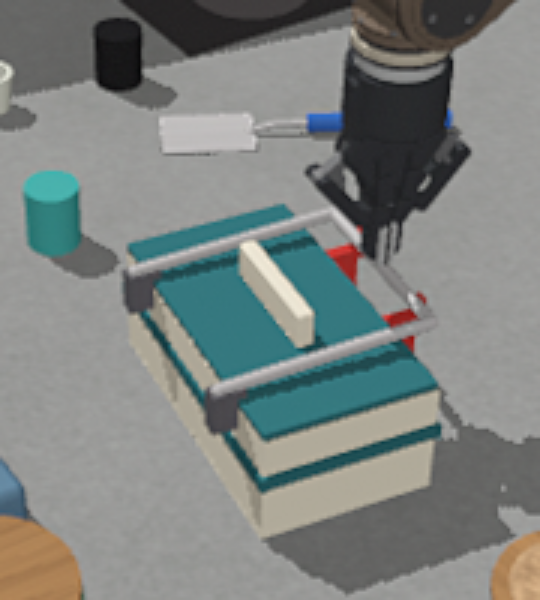

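Nearly down. Press the last few millimetres gently.

>>> {"fn": "play_rows", "kwargs": {"steps": [[0,0,-2,0,255],[0,0,-3,0,255],[0,0,-4,0,255],[0,0,-5,0,255],[0,0,-6,0,255],[0,0,-7,0,255],[0,0,-7,0,255],[0,0,-7,0,255],[0,0,-7,0,255],[0,0,-7,0,255]]}}

```text
time: 31.95
eef_pos: [0.4292, 0.0569, 0.1124]
orientation: [2.357, 2.051, -0.015]
force: [-1.6, 0.6, 4.4]
grip_width: -0.001
```

```bash
python3 st.py
```

```text
31.95 [0.4292 0.0569 0.1124] [-1.5658  0.6164  4.3992] [-0.0463  0.2812  0.013 ] -0.0007535736883766073 tilt [-0.0186  0.0067 -0.9998] -7.934574031286488
```

>>> {"fn": "play_rows", "kwargs": {"steps": [[0,0,-1,0,255],[0,0,-2,0,255],[0,0,-3,0,255],[0,0,-3,0,255],[0,0,-3,0,255],[0,0,-3,0,255],[0,0,-3,0,255],[0,0,-3,0,255],[0,0,-3,0,255],[0,0,-3,0,255]]}}

```text
time: 32.95
eef_pos: [0.4294, 0.0569, 0.1119]
orientation: [2.357, 2.052, -0.017]
force: [-9.4, -0.1, 18.1]
grip_width: -0.001
```

```bash
python3 st.py
```

```text
32.95 [0.4294 0.0569 0.1119] [-9.3794 -0.1132 18.0931] [-0.0083  1.4886  0.0271] -0.0010003346325855081 tilt [-0.0191  0.0052 -0.9998] -7.911900325455623
```

>>> {"fn": "play_rows", "kwargs": {"steps": [[0,0,10,0,255],[0,0,40,0,255],[0,0,80,0,255],[0,0,120,0,255],[0,0,160,0,255],[0,40,180,0,255],[0,90,180,0,255],[0,140,180,0,255],[0,190,180,0,255],[0,240,180,0,255]]}}

```text
time: 33.95
eef_pos: [0.429, 0.299, 0.2916]
orientation: [2.357, 2.052, -0.016]
force: [0.8, -1.4, 1.4]
grip_width: -0.001
```

```bash
python3 - <<'E'
from h import *
im=snap('scene','s16.png')
drawlid('scene',im,'d5.png',(290,180,440,330),4,.513,.0444,.084,-7.9)
snap('top','t16.png')
E
python3 st.py
```

```text
34.05 [0.4283 0.3016 0.2908] [-0.1634 -0.4461 -0.515 ] [ 0.0235 -0.0152 -0.0061] 0.002465473364945037 tilt [-0.0178  0.0038 -0.9998] -7.546547636098938
```

View pics/d5.png

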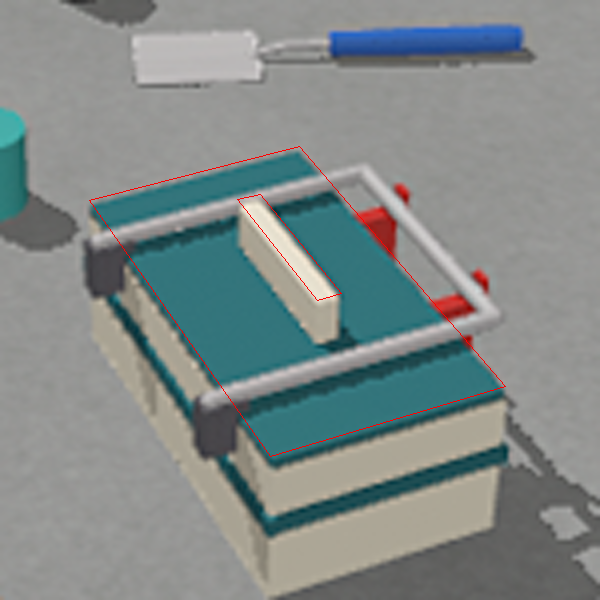

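View pics/t16.png

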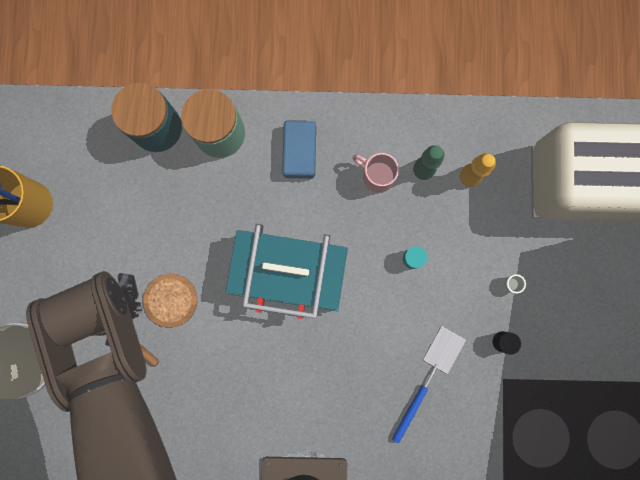

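View pics/s16.png

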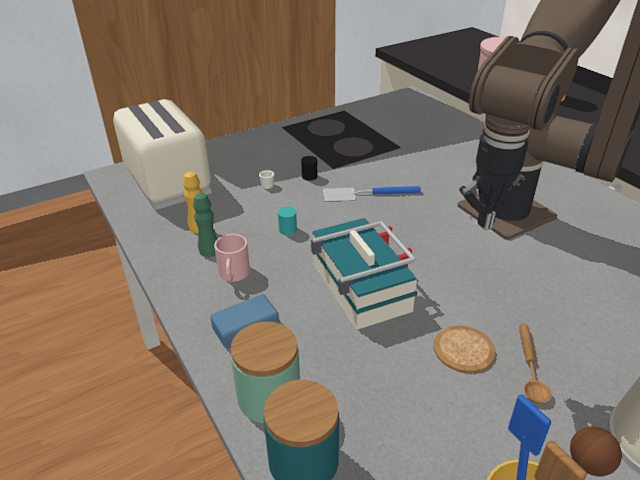

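```bash
python3 - <<'E'
from h import *
fitbar([(491/4+290,316/4+180),(366/4+290,173/4+180)])
for a in (0,.05,.1): print(a,[(proj('scene',w(.082-.17*np.cos(a),s,.1075+.17*np.sin(a)))-[290,180])*4 for s in(.075,-.075)])
E
```

```text
a -0.011257190312497427 res [-0.3348  0.2518 -1.2325 -0.4015] box x -87.98922854538398 z 105.5863180658177
0 [array([489.9874, 314.2613]), array([361.2612, 168.7494])]
0.05 [array([491.0251, 302.1277]), array([361.7222, 157.0552])]
0.1 [array([491.3816, 290.1178]), array([361.5427, 145.4658])]
```

The clip fits at about 0 rad, so it is closed. I'm handing the job in.

```bash
python3 -c "
from workcell import close_job
print(close_job())"
```

```text
the job is handed in; nothing more can be done
None
```

The cool box is packed, lidded and clipped, and I handed the job in at about 34 s of the 210 s. No verdict came back.

- **Packing:** There was one pot and two yellow tins. I stood the pot in the ice-pack bay and both tins in the cork bay. Before the lid went on, both cameras showed all three upright inside.
- **Old jar:** None was in the box; the egg cup was there instead, so the trivet stayed empty.
- **Lid:** It seated squarely. The tool stopped at 108 mm against an expected 107 mm, and the lid outline drawn on the scene picture matched to within about 1–2 mm.
- **Clip:** I swung it over and pressed it down to a firm stop at 18 N. The picture fit gives an angle of about -0.01 rad, meaning fully closed.
- **Bystanders:** In the last pictures the mill, mug, egg cup and look-alikes looked upright and unmoved, and the arm was clear of everything.
- **Checks:** No check failed. The two cameras disagreed by about 1–2 mm, which is within their stated calibration. I saw no pot or tin knocked aside during the run.

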